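# Extend the telescopic glass squeegee and hold it ready

## Robot

A 6-joint arm with a two-finger parallel gripper is mounted at the origin on the work surface. World frame = base frame: x ahead of the robot, y to its left, z up, the work surface at z = 0. Lengths are in m, angles in degrees, forces in N, time in s.
With the tool pointing down it reaches from about 0.375 to 0.9 m from the base axis. Payload 3.1 kg.
Tool frame: the origin (TCP) lies between the finger pads, 19 mm behind the fingertips; this is the grasp point; z points along the fingers, y is the direction in which the jaws open and shut (so a half turn about z gives the same grasp; the last joint's range is limited). The gripper opens to 87 mm and grips with 3 to 60 N. Pads are 19 mm wide; open, the fingers measure 117 mm over their backs; the gripper's body (75 mm by 190 mm) begins 51 mm behind the grasp point.
Start: joints at [58.986, 30.224, 82.088, -0, 67.689, -10.227], TCP at [0.222, 0.584, 0.241] pointing down, gripper open.
Joint ranges: [-176.69, 176.69], [-43.24, 126.21], [12.49, 139.97], [-82, 262], [0, 151.66], [-163.58, 163.58]. Speed limits (degrees/s): [159.86, 159.86, 180, 180, 180, 180].

## Interface

Orientations are given as a 3x3 rotation matrix whose columns are the frame's x, y, z axes.
In Python, from rig import * gives the robot as it stands. The module is installed in compiled form; this text tells all that it offers.
- The arm moves only by the tool arm_command, never from a script. Its argument "commands" is a list of rows, each an object with "translation": the shift along the tool's x, y, z scaled (see below), a list of three; "dr": the turn, a rotation vector about the tool's x, y, z scaled (see below), a list of three; "jaw": the closure, from 0 (fully open) to 1 (shut). In form: [{"translation": [x, y, z], "dr": [ax, ay, az], "jaw": jaw}, ...]. A call has 1 to 12 rows; each row shifts and turns the commanded pose from where the row before left it, along the tool's axes as they then stand; what a row does not reach is not made up. The controller multiplies each number of a shift by 25 mm and each number of a turn by 6 degrees. A row lasts 1/12 s, in which the tool goes at most 41.7 mm and 7.16 degrees, less where a joint would pass 70% of its speed; a pose out of reach is approached as far as the arm can. A call with a number of a shift or a turn outside -1 to 1 is refused whole. A call with a gripper value outside its range is refused whole. The fingers move at their own pace and stop on an object; the grip force is fixed at half the most. Time passes only in rows, so rows that do not move let the fingers close. It gives the time, the measured TCP pose, the force and the opening at its end, in the units of the state.
- read_state(): the state, without advancing time (a new reading comes with each control period).
- capture(name): name is "scene" or "side" or "wrist"; returns (picture, depth): 420x560x3 uint8, red, green, blue; 420x560 float32, m along the optical axis (not along the pixel's ray), 0 where there is no reading.
- camera_model(name): a dict with "intrinsics" (3x3 intrinsics, pixels), "pose" (4x4, takes a point from camera to world coordinates); the wrist camera has in their place "mount" (4x4, takes a point from camera to tool coordinates, whose origin is the TCP and whose axes are the flange's). Camera axes: x right, y down, z forward; pixel columns grow to the right and rows downward; lengths in m; the calibration is good to about 2 mm. A picture is of the moment at which its call begins: read the wrist's pose just before it. camera_model takes no time and is no camera call.
- hand_in(): hands the job in, once; it reports no verdict.
The state is a dict: "time_s": time; "joint_positions": joint angles; "qvel": joint speeds; "tau": joint torques, N m; "position": TCP position; "tcp_rot": TCP orientation; "force": force on the tool from outside, world axes, zero at the start; "moment": the same for the moment, N m; "opening": opening from 0.0 (shut) to 1.0 (fully open).
Only numpy, scipy, OpenCV 4.12 (cv2) and the standard library are available. Lean on these libraries where they do the work, as an engineer would, in place of code of your own. Each camera call takes 0.05 s, during which the arm holds its last target.

## Task

Get the telescopic squeegee ready for the inside of the pastry-case glass: while its head is hooked in the steel holder, press the red lock button on the side of the handle, pull the handle out past the first stop to the second one, and let the button click out so that the length is locked. Then take the handle beside the button, lift the squeegee level straight out of the holder, at least a hand's width above where it lay, and finish while still holding it up there by the handle, extended and still. Leave the other things on the counter where they are.

Things in the scene. Friction and masses are not known exactly. Their poses are not given: they have to be found in the camera images.
- squeegee: Squeegee handle: bar 270 mm long, 26 wide (y), 24 tall (z). Origin on its axis at the mouth of the black collar, own x along the axis to the blade, z up; the handle reaches back to x = -270: black collar (0 to -52), bare tube (to -126), teal sleeve. Level in the holder, axis 65 mm above the counter. Total 0.33 kg; centre of mass x = -78 mm closed, -34 fully extended.
- telescope (a joint): Pull-out in m: 0 closed, 0.060 first stop, 0.120 second stop (end 0.121). The handle slides back (-x) off the shaft, whose head stays hooked in the holder. At the three stops a spring catch blocks it both ways (1.5 mm play) unless the button is pressed; then it slides with 3 to 6 N. A button let go between stops stays 3.5 mm sunk and pops out at the next stop.
- release (a joint): Red lock button in m: 0 standing out (length locked), grows as it is pressed into the handle; 0.0035 or more frees the catch, 0.0055 is its end. It springs back; pressing takes 3 N at first, 8 N at the end. A finger pad closed on the handle over the button presses it fully, flush with the handle's side (grip 20 to 40 N), and can so grip, press and pull at once.
- button_face (a point): Centre of the outer face of the round red button, 14 mm across, on the handle's -y side: 28 mm behind the collar's mouth, at axis height. Standing out, the face is 18 mm from the handle's axis (5 mm beyond the handle's side).
- tube (a point): Point on the handle's axis 75 mm behind the mouth, on the bare tube 47 mm behind the button: a good place to take the handle clear of the button once it is extended, between the holder's fork and saddle.
- blade (a point): Middle of the rubber blade's front edge at the far end, on the axis, 90 mm ahead of the mouth when closed. The T-shaped head is 184 mm wide across the axis, up to 16 mm tall and reaches 40 mm back from this point; the shaft behind it is 14 mm square.
- holder: Steel holder, fixed. Origin on the counter under the closed squeegee mouth, x to the blade, z up. Base plate x -275 to 70 mm, 75 wide, 6 thick. Fork plate at x 41 to 47, 76 wide, 74 high, slot 20 wide, open on top, floor at 58: the shaft lies in it, the head hooks behind it (1 to 5 mm slack); easing it 3 mm to the blade frees it. Saddle at x -244 to -256, 50 wide, 73 high, open, floor at 53.
- spray: Bystander: light-blue glass-cleaner spray bottle, 66 mm across, 190 mm tall, origin under its centre.
- scraper: Bystander: yellow glass scraper lying flat, 130 mm long, 60 mm wide, 16 mm high, origin under it near its head.
- cup: Bystander: red mug, 80 mm across with a handle at its side, 65 mm tall, origin under its centre.
- jug: Bystander: steel milk jug with a handle, 84 mm across, 95 mm tall, origin under its centre.
- sugar: Bystander: cream sugar jar with a steel lid, 72 mm across, 110 mm tall, origin under its centre.
- tamper: Bystander: coffee tamper standing on its base, 58 mm across, 88 mm tall, origin under its centre.

How it is judged (in metres and radians):
On the way, in this order (a step that is already met when the one before it is completed fails the run):
1. the lock button is pressed in by the fingers with the squeegee still closed (value of joint release above 0.0035 m and value of joint telescope below 0.02 m and contact force between the fingers and squeegee above 2 N), for 0.05 s.
2. the handle is pulled out to the second stop and the button has clicked out, the head still in the holder (value of joint telescope above 0.117 m and value of joint release below 0.0015 m and x of blade in the frame of holder below 0.11 m and height (world z) of blade below 0.1 m), for 0.1 s.
At the end, for the whole second after the job is handed in: Telescope beyond 117 mm, button out (under 1.5 mm in); held still (under 30 mm/s) by the handle, TCP behind its mouth, above the holder (mouth within 250 mm sideways), off it and the spray, within 0.3 rad of level, mouth over 135 mm and blade over 115 mm above the counter (value of joint telescope above 0.117 m and value of joint release below 0.0015 m and height (world z) of squeegee above 0.135 m and height (world z) of blade above 0.115 m and angle between squeegee's own z axis and vertical below 0.3 rad and contact force between the fingers and squeegee above 3 N and contact force between squeegee and holder below 0.1 N and linear speed of squeegee below 0.03 m/s and x of the grasp point in the frame of squeegee below 0.005 m and contact force between squeegee and spray below 0.1 N and horizontal distance between squeegee and holder below 0.25 m); the arm keeps its last pose, push and grip.
It fails at once if a bystander was pushed more than 30 mm or knocked over (distance of any of spray, scraper, cup, jug, sugar, tamper from where it was at the start of the episode above 0.03 m or angle between any of spray, cup, jug, sugar, tamper's own z axis and vertical above 0.5 rad).
It also fails if it takes over 45 s, if anything falls off the work surface, if the arm or the gripper's body presses on something with over 40 N, if the wrist force passes 120 N, or if a joint passes its speed limit or range.

## Working session

There is one attempt and no reset: what is moved stays moved. The work goes in short steps, Python scripts to look and compute and a tool call to move; the robot and the scene stay as the last step left them, time stands still between calls to the robot, and variables do not carry over. Pictures are saved under pics/ and viewed, and the job is handed in when it is done.

Besides the shell and the picture viewer there is one more tool, called after "Request:" by a JSON object that holds its "name" and its "arguments", one argument or row to a line. arm_command: Moves the arm, as the interface text tells. Its arguments: {"type":"object","properties":{"commands":{"type":"array"}},"required":["commands"]}

```bash
mkdir -p pics
python3 - <<'E'
from rig import *
import cv2,numpy as np
for n in("scene","side","wrist"):
    p,d=capture(n); cv2.imwrite(f"pics/{n}0.png",p[:,:,::-1]); np.savez(f"{n}0.npz",p=p,d=d)
    m=camera_model(n); print(n,m)
s=read_state();print(s)
E
```

```text
scene {'intrinsics': array([[487.05822795,   0.        , 284.56009458],
       [  0.        , 487.05822795, 196.63425653],
       [  0.        ,   0.        ,   1.        ]]), 'pose': array([[ 0.10659564,  0.56523424, -0.81801444,  1.87137934],
       [ 0.99422248, -0.07102628,  0.08047938, -0.1475634 ],
       [-0.01261082, -0.82186709, -0.56953968,  0.94456586],
       [ 0.        ,  0.        ,  0.        ,  1.        ]])}
side {'intrinsics': array([[416.43469218,   0.        , 285.6333608 ],
       [  0.        , 416.43469218, 213.06168363],
       [  0.        ,   0.        ,   1.        ]]), 'pose': array([[ 0.97802846, -0.15849922,  0.13541905,  0.41189942],
       [-0.20837118, -0.72309151,  0.65857431, -0.88567675],
       [-0.00646315, -0.67232185, -0.74023075,  1.05659222],
       [ 0.        ,  0.        ,  0.        ,  1.        ]])}
wrist {'intrinsics': array([[363.96826828,   0.        , 284.54648473],
       [  0.        , 363.96826828, 204.39791135],
       [  0.        ,   0.        ,   1.        ]]), 'mount': array([[ 9.94518585e-04, -9.63468468e-01, -2.67819944e-0
[... 362 characters left out ...]
  8.21387123e+01,  1.17540622e-05,
        6.76880579e+01, -1.02271120e+01]), 'qvel': array([ 0.09240842, -0.17174618, -0.21144217, -0.03776735,  0.03003542,
       -0.00139918]), 'tau': array([ 1.52994824e-03, -4.40426624e+01, -1.76844013e+01,  6.34219358e-02,
        5.51377411e-02, -7.53753829e-05]), 'position': array([0.22152574, 0.58387194, 0.24049992]), 'tcp_rot': array([[-9.34896238e-01,  3.54920153e-01, -8.41856435e-04],
       [ 3.54921033e-01,  9.34895235e-01, -1.39984684e-03],
       [ 2.90213715e-04, -1.60750410e-03, -9.99998666e-01]]), 'force': array([ 0.46317149, -0.87899895, -0.25132233]), 'moment': array([ 0.0084192 , -0.01561564, -0.00757519]), 'opening': 0.9998055229465963}
```

View pics/scene0.png

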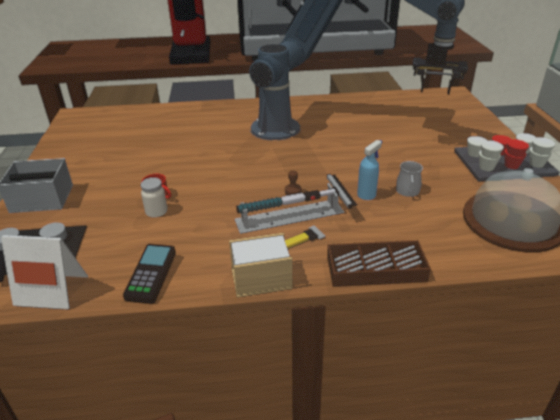

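View pics/side0.png

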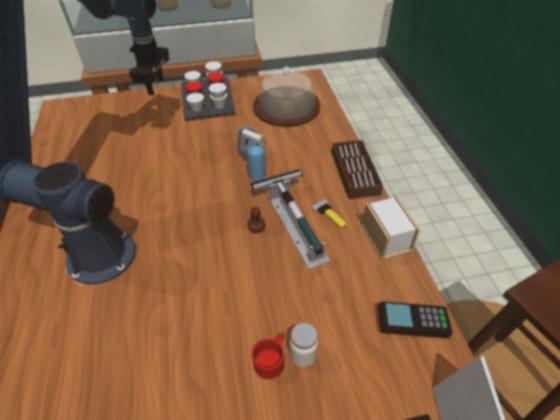

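View pics/wrist0.png

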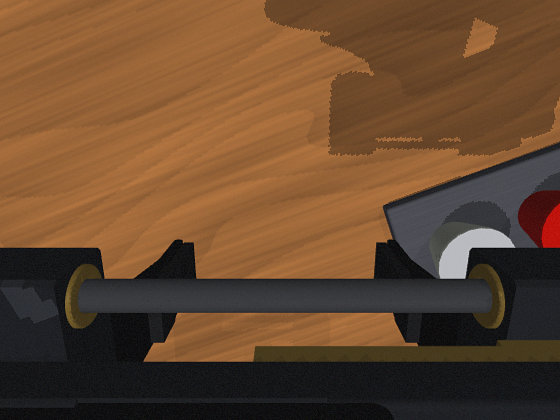

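Scene view: the squeegee runs from about (238,207) to its head at (341,190), with the tamper behind it at (293,183), the spray at (369,175) and the scraper at (303,238). I'll crop in and compute points.

```bash
cat > h.py <<'E'
import numpy as np,cv2
from rig import *
def cloud(n,p=None,d=None):
    m=camera_model(n);K=m["intrinsics"];T=m["pose"] if "pose" in m else None
    if T is None:
        s=read_state();B=np.eye(4);B[:3,:3]=s["tcp_rot"];B[:3,3]=s["position"];T=B@m["mount"]
    if p is None:p,d=capture(n)
    v,u=np.mgrid[:420,:560]
    c=np.stack([(u-K[0,2])/K[0,0]*d,(v-K[1,2])/K[1,1]*d,d],-1)
    return p,d,c@T[:3,:3].T+T[:3,3],T,K
E
python3 - <<'E'
from h import *
for n,(a,b,c,e) in dict(scene=(150,260,220,440),side=(110,280,200,380)).items():
    z=np.load(f"{n}0.npz");p,d,P,T,K=cloud(n,z["p"],z["d"])
    cv2.imwrite(f"pics/{n}crop.png",cv2.resize(p[a:b,c:e,::-1],None,fx=3.5,fy=3.5,interpolation=cv2.INTER_CUBIC))
    hsv=cv2.cvtColor(p,cv2.COLOR_RGB2HSV)
    t=(hsv[...,0]>80)&(hsv[...,0]<100)&(hsv[...,1]>80)&(hsv[...,2]<130)&(P[...,2]>.03)&(P[...,2]<.12)&(d>0)
    t[:a]=0;t[b:]=0;t[:,:c]=0;t[:,e:]=0
    Q=P[t];print(n,t.sum(),Q.min(0),Q.max(0),np.median(Q,0))
    top=Q[Q[:,2]>np.percentile(Q[:,2],60)]
    print(cv2.fitLine(top.astype(np.float32),cv2.DIST_HUBER,0,.01,.01).ravel())
    r=((hsv[...,0]<6)|(hsv[...,0]>174))&(hsv[...,1]>150)&(d>0);r[:a]=0;r[b:]=0;r[:,:c]=0;r[:,e:]=0
    print("red",np.argwhere(r)[:12].tolist(),P[r][:12])
    # obstacle heights
    Z=P[a:b,c:e].reshape(-1,3);Z=Z[(Z[:,2]>.02)&(Z[:,2]<.3)]
    g=np.floor(Z[:,:2]/.03).astype(int)
    H={}
    for k,zz in zip(map(tuple,g),Z[:,2]):H[k]=max(H.get(k,0),zz)
    xs=[k[0] for k in H];ys=[k[1] for k in H]
    print("y from",min(ys)*.03)
    for x in range(min(xs),max(xs)+1):print("%.2f"%(x*.03),' '.join("%3d"%(H.get((x,y),0)*1000) for y in range(min(ys),max(ys)+1)))
E
```

```text
scene 145 [ 0.5496711  -0.16836932  0.03079913] [0.66728864 0.27821693 0.11315716] [ 0.64460331 -0.0721993   0.07759852]
[-0.22557107  0.97328717  0.04277633  0.6220355   0.02520295  0.08534076]
red [[197, 311], [197, 312], [197, 313], [197, 314], [198, 312], [198, 313], [198, 314], [199, 312]] [[0.63237379 0.05755893 0.07332581]
 [0.63273404 0.06067    0.07330474]
 [0.63275826 0.06383829 0.07304724]
 [0.63019118 0.06745708 0.07096574]
 [0.63585176 0.06022099 0.07168072]
 [0.63489399 0.06355351 0.07072859]
 [0.63487054 0.06673073 0.07043637]
 [0.63020947 0.06124555 0.06384907]]
y from -0.21
0.45   0   0   0   0   0   0  23   0   0   0   0   0   0   0   0   0   0   0   0   0   0   0
0.48   0   0   0   0   0   0  81  89  83   0   0  72  68   0   0   0   0   0   0  94  97  99
0.51   0   0   0   0   0   0  28  87  26   0   0  78  74   0 135 146 173   0   0 100   0 101
0.54   0   0   0   0   0   0   0   0   0   0   0  78  72   0 187 188 179   0   0  98  98 100
0.57   0   0   0   0   0   0   0   0   0   0  73  79  76   0   0 139 133   0   0   0  86  52
0.60   0   0   0   0  79  80  79  81 
[... 3399 characters left out ...]
  0   0   0   0   0   0   0   0  21  43  21   0   0   0
0.84  26 103 110 110 109 109   0   0   0  52  48  48  50  50  53  52  49  49  46   0   0   0   0   0   0   0  22   0   0   0   0
0.87   0   0   0   0 111 109   0   0   0  50  36  46  46  36  48  44  44  51  33   0   0   0   0   0   0   0   0   0   0   0   0
0.90   0   0   0   0   0   0   0   0   0  53  34  49  44  44  47  43  43  50   0   0   0   0   0   0   0   0   0   0   0   0   0
0.93   0   0   0   0   0   0   0   0   0  48  52  52  50  49  48  53  52  51   0   0   0   0   0   0   0   0   0   0   0   0   0
0.96   0   0   0   0   0   0   0   0   0   0   0   0   0   0  47  48  49  50   0   0   0   0   0   0   0   0   0   0   0   0   0
```

Request:
{"name": "arm_command", "arguments": {
  "commands": [
    {"translation": [0,0,-0.4],"dr": [0,0,0.5],"jaw": 0},
    {"translation": [0,0,-0.4],"dr": [0,0,1],"jaw": 0},
    {"translation": [0,0,-0.4],"dr": [0,0,1],"jaw": 0},
    {"translation": [0,0,-0.4],"dr": [0,0,1],"jaw": 0},
    {"translation": [0,0,-0.4],"dr": [0,0,1],"jaw": 0},
    {"translation": [0,0,-0.4],"dr": [0,0,1],"jaw": 0},
    {"translation": [0,0,0],"dr": [0,0,1],"jaw": 0},
    {"translation": [0,0,0],"dr": [0,0,1],"jaw": 0},
    {"translation": [0,0,0],"dr": [0,0,1],"jaw": 0},
    {"translation": [0,0,0],"dr": [0,0,1],"jaw": 0},
    {"translation": [0,0,0],"dr": [0,0,0.2],"jaw": 0}
  ]
}}

```text
time_s: 1.07
position: [0.2216, 0.584, 0.3009]
tcp_rot: [[-0.189, 0.982, -0.0], [0.982, 0.189, -0.001], [-0.001, -0.001, -1.0]]
force: [0.9, -0.8, -0.2]
opening: 1.0
```

```bash
cat >> h.py <<'E'
def togo(t):
    s=read_state();R=s["tcp_rot"];d=R.T@(np.array(t)-s["position"])
    print("t",s["time_s"],"pos",s["position"].round(4),"yawx",np.degrees(np.arctan2(R[1,0],R[0,0])).round(2),"F",s["force"].round(1),"open",round(s["opening"],3))
    print("tool units",(d/.025).round(2))
E
python3 -c "
from h import *
togo([.64,-.02,.30])"
```

```text
t 1.0667 pos [0.2216 0.584  0.3009] yawx 100.87 F [ 0.9 -0.8 -0.2] open 1.0
tool units [-26.88  11.88   0.05]
```

View pics/scenecrop.png

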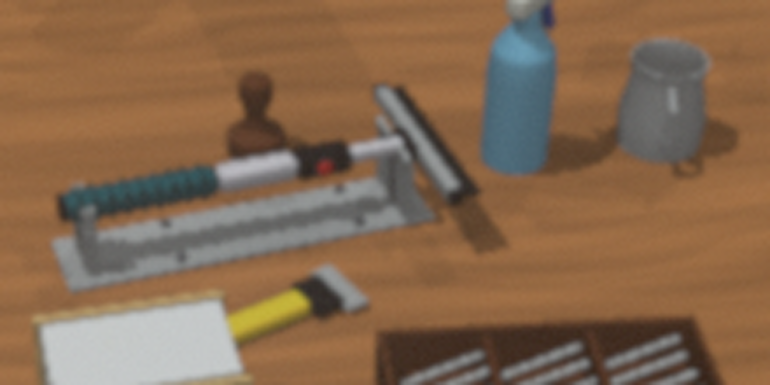

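Request:
{"name": "arm_command", "arguments": {
  "commands": [
    {"translation": [-0.6,0.3,0],"dr": [0,0,0],"jaw": 0},
    {"translation": [-1,0.45,0],"dr": [0,0,0],"jaw": 0},
    {"translation": [-1,0.45,0],"dr": [0,0,0],"jaw": 0},
    {"translation": [-1,0.45,0],"dr": [0,0,0],"jaw": 0},
    {"translation": [-1,0.45,0],"dr": [0,0,0],"jaw": 0},
    {"translation": [-1,0.45,0],"dr": [0,0,0],"jaw": 0},
    {"translation": [-1,0.45,0],"dr": [0,0,0],"jaw": 0},
    {"translation": [-1,0.45,0],"dr": [0,0,0],"jaw": 0},
    {"translation": [-1,0.45,0],"dr": [0,0,0],"jaw": 0},
    {"translation": [-1,0.45,0],"dr": [0,0,0],"jaw": 0},
    {"translation": [-1,0.45,0],"dr": [0,0,0],"jaw": 0},
    {"translation": [-1,0.45,0],"dr": [0,0,0],"jaw": 0}
  ]
}}

```text
time_s: 2.07
position: [0.4065, 0.3235, 0.3011]
tcp_rot: [[-0.193, 0.981, -0.0], [0.981, 0.193, -0.0], [-0.0, -0.0, -1.0]]
force: [0.2, 0.4, 0.4]
opening: 1.003
```

Request:
{"name": "arm_command", "arguments": {
  "commands": [
    {"translation": [-1,0.45,0],"dr": [0,0,0],"jaw": 0},
    {"translation": [-1,0.45,0],"dr": [0,0,0],"jaw": 0},
    {"translation": [-1,0.45,0],"dr": [0,0,0],"jaw": 0},
    {"translation": [-1,0.45,0],"dr": [0,0,0],"jaw": 0},
    {"translation": [-1,0.45,0],"dr": [0,0,0],"jaw": 0},
    {"translation": [-1,0.45,0],"dr": [0,0,0],"jaw": 0},
    {"translation": [-1,0.45,0],"dr": [0,0,0],"jaw": 0},
    {"translation": [-1,0.45,0],"dr": [0,0,0],"jaw": 0},
    {"translation": [-1,0.45,0],"dr": [0,0,0],"jaw": 0},
    {"translation": [-1,0.45,0],"dr": [0,0,0],"jaw": 0},
    {"translation": [-1,0.45,0],"dr": [0,0,0],"jaw": 0},
    {"translation": [-1,0.45,0],"dr": [0,0,0],"jaw": 0}
  ]
}}

```text
time_s: 3.07
position: [0.5963, 0.0548, 0.301]
tcp_rot: [[-0.193, 0.981, -0.001], [0.981, 0.193, 0.0], [0.0, -0.001, -1.0]]
force: [0.2, 0.4, 0.9]
opening: 1.004
```

Request:
{"name": "arm_command", "arguments": {
  "commands": [
    {"translation": [-1,0.45,0],"dr": [0,0,0],"jaw": 0},
    {"translation": [-0.5,0.3,0],"dr": [0,0,0],"jaw": 0},
    {"translation": [0,0,0],"dr": [0,0,0],"jaw": 0}
  ]
}}

```text
time_s: 3.32
position: [0.6233, 0.0202, 0.3008]
tcp_rot: [[-0.189, 0.982, 0.001], [0.982, 0.189, -0.001], [-0.001, 0.001, -1.0]]
force: [-0.2, -0.3, 0.9]
opening: 0.999
```

```bash
python3 -c "
from h import *
togo([.64,-.02,.30])
p,d,P,T,K=cloud('wrist');np.savez('w1.npz',p=p,d=d,P=P,T=T);cv2.imwrite('pics/w1.png',p[:,:,::-1])"
```

```text
t 3.3167 pos [0.6233 0.0202 0.3008] yawx 100.9 F [-0.2 -0.3  0.9] open 0.999
tool units [-1.71  0.35  0.03]
```

View pics/w1.png

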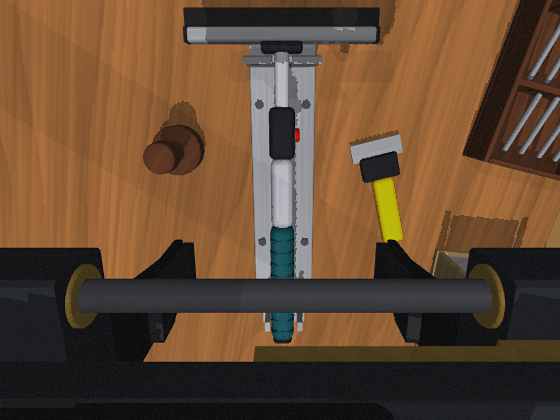

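The wrist picture shows the collar at rows 107–158, the red button at (297,134), the fork at row 60, and the handle nearly vertical at column ~283. I'll fit the axis.

Run:
```python
from h import *
z=np.load('w1.npz');p,d,P,T=[z[k] for k in('p','d','P','T')];K=camera_model('wrist')['intrinsics']
def ray(u,v,h):
    r=T[:3,:3]@np.array([(u-K[0,2])/K[0,0],(v-K[1,2])/K[1,1],1]);return T[:3,3]+r*(h-T[2,3])/r[2]
hsv=cv2.cvtColor(p,cv2.COLOR_RGB2HSV)
print("top z collar",P[115:150,278:288,2].mean(),"tube",P[165:220,279:286,2].mean(),"sleeve",P[232:275,278:288,2].mean())
L=[]
for v in range(112,270,4):
    m=np.where((P[v,240:310,2]>.066)&(P[v,240:310,2]<.1))[0]+240
    if len(m): L.append((v,m.min(),m.max()));
print(L[::4])
# axis pts at half-height visible edge ~ top plane 0.077
C=np.array([(ray(a-.5,v,.077)+ray(b+.5,v,.077))/2 for v,a,b in L])
f=cv2.fitLine(C[:,:2].astype(np.float32),cv2.DIST_HUBER,0,.001,.001).ravel();f=f if f[1]>0 else -f
print("axis",f,"yaw",np.degrees(np.arctan2(f[1],f[0])))
r=(hsv[...,1]>150)&((hsv[...,0]<8)|(hsv[...,0]>172));r[:,:285]=0;r[:,310:]=0
vv,uu=np.where(r);print("red",uu.min(),uu.max(),vv.min(),vv.max())
b=ray(uu.mean(),(vv.min()+vv.max())/2,.068);print("button",b, P[r].mean(0))
g=p[:,282].astype(int).sum(-1);print("col",[(v,g[v]) for v in range(100,114)],[(v,g[v]) for v in range(152,164)])
e=f[:2];o=f[2:4]
for v in(106.5,158.5):
    q=ray(282.5,v,.077);print("edge",v,q,"s",(q[:2]-o)@e)
print("btn s",(b[:2]-o)@e,"lat",(b[:2]-o)@np.array([e[1],-e[0]]), "o",o)
```

```text
top z collar 0.08157398120340535 tube 0.07832554973813788 sleeve 0.07827413158907041
[(112, np.int64(269), np.int64(294)), (128, np.int64(269), np.int64(298)), (144, np.int64(269), np.int64(294)), (160, np.int64(273), np.int64(290)), (176, np.int64(271), np.int64(292)), (192, np.int64(271), np.int64(292)), (208, np.int64(271), np.int64(292)), (224, np.int64(273), np.int64(291)), (240, np.int64(270), np.int64(293)), (256, np.int64(271), np.int64(293))]
axis [-1.8855114e-01  9.8206335e-01 -6.2303090e-01  3.9305253e-04] yaw 100.86824
red 295 299 129 141
button [0.62674871 0.06347915 0.068     ] [0.62653802 0.06393252 0.07158765]
col [(100, np.int64(557)), (101, np.int64(555)), (102, np.int64(560)), (103, np.int64(556)), (104, np.int64(557)), (105, np.int64(569)), (106, np.int64(570)), (107, np.int64(106)), (108, np.int64(69)), (109, np.int64(75)), (110, np.int64(76)), (111, np.int64(99)), (112, np.int64(104)), (113, np.int64(108))] [(152, np.int64(113)), (153, np.int64(106)), (154, np.int64(115)), (155, np.int64(98)), (156, np.int64(92)), (157, np.int64(78)), (158, np.int64(100)), (159, np.int64(217)), (160, np.int64(431)), (161, np.int64(434)), (162, np.int64(460)), (163, np.int64(495))]
edge 106.5 [0.60699582 0.08840585 0.077     ] s -0.1454888006186894
edge 158.5 [0.61660551 0.03833965 0.077     ] s -0.19646889780211899
btn s -0.1736928317643251 lat 1.2392577086552485 o [-6.2303090e-01  3.9305253e-04]
```

```bash
python3 -c "
from h import *
togo([.6113,.0609,.10])"
```

```text
t 3.3667 pos [0.6217 0.0221 0.3007] yawx 100.95 F [0.6 0.6 0.3] open 0.994
tool units [ 1.6  -0.11  8.03]
```

Request:
{"name": "arm_command", "arguments": {
  "commands": [
    {"translation": [0.5,0,0.5],"dr": [0,0,0],"jaw": 0},
    {"translation": [0.6,0,1],"dr": [0,0,0],"jaw": 0},
    {"translation": [0.5,-0.1,1],"dr": [0,0,0],"jaw": 0},
    {"translation": [0,0,1],"dr": [0,0,0],"jaw": 0},
    {"translation": [0,0,1],"dr": [0,0,0],"jaw": 0},
    {"translation": [0,0,1],"dr": [0,0,0],"jaw": 0},
    {"translation": [0,0,1],"dr": [0,0,0],"jaw": 0},
    {"translation": [0,0,0.5],"dr": [0,0,0],"jaw": 0},
    {"translation": [0,0,0],"dr": [0,0,0],"jaw": 0},
    {"translation": [0,0,0],"dr": [0,0,0],"jaw": 0}
  ]
}}

```text
time_s: 4.2
position: [0.61, 0.0631, 0.1259]
tcp_rot: [[-0.193, 0.981, -0.002], [0.981, 0.193, 0.001], [0.001, -0.002, -1.0]]
force: [0.6, -0.4, 0.2]
opening: 0.998
```

```bash
python3 -c "
from h import *
togo([.6113,.0609,.065])
p,d,P,T,K=cloud('wrist');np.savez('w2.npz',p=p,d=d,P=P,T=T);cv2.imwrite('pics/w2.png',p[:,:,::-1])
togo([.6113,.0609,.065])
"
```

```text
t 4.2 pos [0.61   0.0631 0.1259] yawx 101.12 F [ 0.6 -0.4  0.2] open 0.998
tool units [-0.1   0.04  2.44]
t 4.25 pos [0.6111 0.0627 0.127 ] yawx 101.1 F [ 0.4  0.2 -0.3] open 1.002
tool units [-0.07 -0.01  2.48]
```

View pics/w2.png

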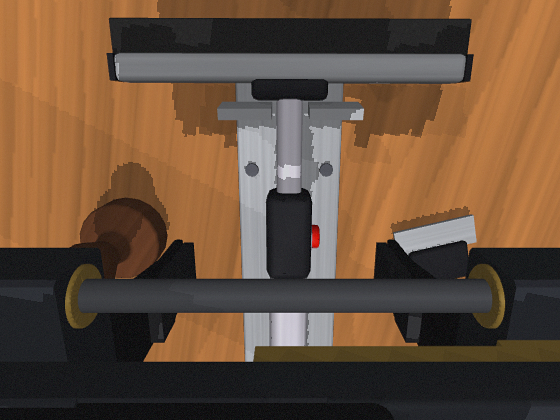

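The button is at (315,237) and the collar's mouth at row ~189; handle centred. I'll recheck numerically.

Run:
```python
from h import *
z=np.load('w2.npz');p,d,P,T=[z[k] for k in('p','d','P','T')];K=camera_model('wrist')['intrinsics']
def ray(u,v,h):
    r=T[:3,:3]@np.array([(u-K[0,2])/K[0,0],(v-K[1,2])/K[1,1],1]);return T[:3,3]+r*(h-T[2,3])/r[2]
hsv=cv2.cvtColor(p,cv2.COLOR_RGB2HSV)
r=(hsv[...,1]>150)&((hsv[...,0]<8)|(hsv[...,0]>172));r[:,:300]=0;r[:,330:]=0;r[:200]=0;r[270:]=0
vv,uu=np.where(r);print("red",uu.min(),uu.max(),vv.min(),vv.max(),P[r].mean(0))
R=T[:3,:3]
s=read_state();Rt=s["tcp_rot"]
loc=lambda q:(Rt.T@(q-s["position"])*1000).round(1)
for q in [ray(uu.max(),(vv.min()+vv.max())/2,.068),ray(289,189,.077),ray(267,235,.077),ray(311,215,.077)]:print(q.round(4),loc(q))
```

```text
red 312 319 225 247 [0.62605914 0.0662925  0.07376551]
[0.6292 0.0647 0.068 ] [-1.5 18.1 59. ]
[0.6057 0.0913 0.077 ] [29.1  0.2 50. ]
[0.5987 0.0627 0.077 ] [  2.3 -12.2  50. ]
[0.6206 0.0791 0.077 ] [14.2 12.5 50. ]
```

Request:
{"name": "arm_command", "arguments": {
  "commands": [
    {"translation": [0,0,0.8],"dr": [0,0,0],"jaw": 0},
    {"translation": [0,0,0.8],"dr": [0,0,0],"jaw": 0},
    {"translation": [0,0,0.6],"dr": [0,0,0],"jaw": 0},
    {"translation": [0,0,0.25],"dr": [0,0,0],"jaw": 0},
    {"translation": [0,0,0],"dr": [0,0,0],"jaw": 0},
    {"translation": [0,0,0],"dr": [0,0,0],"jaw": 0}
  ]
}}

```text
time_s: 4.75
position: [0.612, 0.0618, 0.0662]
tcp_rot: [[-0.191, 0.982, 0.002], [0.982, 0.191, -0.0], [-0.0, 0.002, -1.0]]
force: [0.2, 0.3, -0.2]
opening: 1.002
```

Request:
{"name": "arm_command", "arguments": {
  "commands": [
    {"translation": [0,0,0],"dr": [0,0,0],"jaw": 1},
    {"translation": [0,0,0],"dr": [0,0,0],"jaw": 1},
    {"translation": [0,0,0],"dr": [0,0,0],"jaw": 1},
    {"translation": [0,0,0],"dr": [0,0,0],"jaw": 1},
    {"translation": [0,0,0],"dr": [0,0,0],"jaw": 1},
    {"translation": [0,0,0],"dr": [0,0,0],"jaw": 1},
    {"translation": [0,0,0],"dr": [0,0,0],"jaw": 1},
    {"translation": [0,0,0],"dr": [0,0,0],"jaw": 1},
    {"translation": [0,0,0],"dr": [0,0,0],"jaw": 1},
    {"translation": [0,0,0],"dr": [0,0,0],"jaw": 1},
    {"translation": [0,0,0],"dr": [0,0,0],"jaw": 1},
    {"translation": [0,0,0],"dr": [0,0,0],"jaw": 1}
  ]
}}

```text
time_s: 5.75
position: [0.6112, 0.0615, 0.065]
tcp_rot: [[-0.191, 0.982, -0.0], [0.982, 0.191, -0.0], [0.0, -0.0, -1.0]]
force: [0.4, 0.2, 0.8]
opening: 0.298
```

Opening 0.298 × 87 mm ≈ 26 mm, so the button is flush. Now pull.

Request:
{"name": "arm_command", "arguments": {
  "commands": [
    {"translation": [-0.2,0,0],"dr": [0,0,0],"jaw": 1},
    {"translation": [-0.4,0,0],"dr": [0,0,0],"jaw": 1},
    {"translation": [-0.4,0,0],"dr": [0,0,0],"jaw": 1},
    {"translation": [-0.4,0,0],"dr": [0,0,0],"jaw": 1},
    {"translation": [-0.4,0,0],"dr": [0,0,0],"jaw": 1},
    {"translation": [-0.4,0,0],"dr": [0,0,0],"jaw": 1},
    {"translation": [-0.4,0,0],"dr": [0,0,0],"jaw": 1},
    {"translation": [-0.4,0,0],"dr": [0,0,0],"jaw": 1},
    {"translation": [0,0,0],"dr": [0,0,0],"jaw": 1}
  ]
}}

```text
time_s: 6.5
position: [0.6262, -0.0151, 0.065]
tcp_rot: [[-0.19, 0.982, 0.0], [0.982, 0.19, -0.002], [-0.002, 0.0, -1.0]]
force: [-0.3, -2.1, 1.6]
opening: 0.296
```

Request:
{"name": "arm_command", "arguments": {
  "commands": [
    {"translation": [-0.4,0,0],"dr": [0,0,0],"jaw": 1},
    {"translation": [-0.4,0,0],"dr": [0,0,0],"jaw": 1},
    {"translation": [-0.4,0,0],"dr": [0,0,0],"jaw": 1},
    {"translation": [-0.2,0,0],"dr": [0,0,0],"jaw": 1},
    {"translation": [-0.1,0,0],"dr": [0,0,0],"jaw": 1}
  ]
}}

```text
time_s: 6.92
position: [0.6327, -0.0493, 0.0651]
tcp_rot: [[-0.19, 0.982, -0.0], [0.982, 0.19, 0.001], [0.001, -0.0, -1.0]]
force: [0.1, 5.3, 3.6]
opening: 0.297
```

Run:
```python
from h import *
togo([.6342,-.0569,.065])
p,d,P,T,K=cloud('scene');cv2.imwrite('pics/s3.png',cv2.resize(p[150:260,220:440,::-1],None,fx=3.5,fy=3.5,interpolation=cv2.INTER_CUBIC))
p,d,P,T,K=cloud('wrist');cv2.imwrite('pics/w3.png',p[...,::-1])
```

```text
t 6.9167 pos [ 0.6327 -0.0493  0.0651] yawx 100.96 F [0.1 5.3 3.6] open 0.297
tool units [-0.31  0.    0.  ]
```

View pics/s3.png

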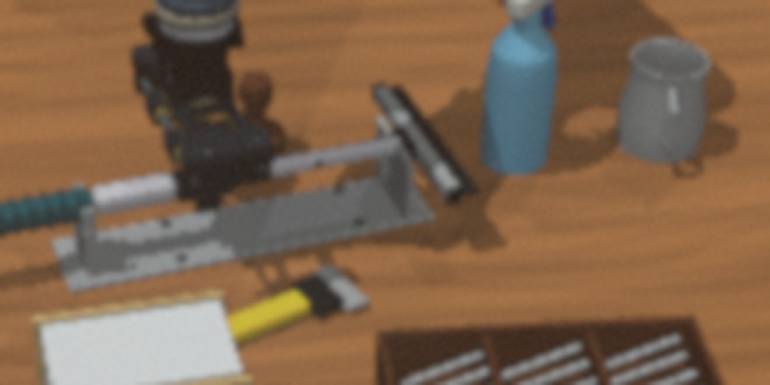

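View pics/w3.png

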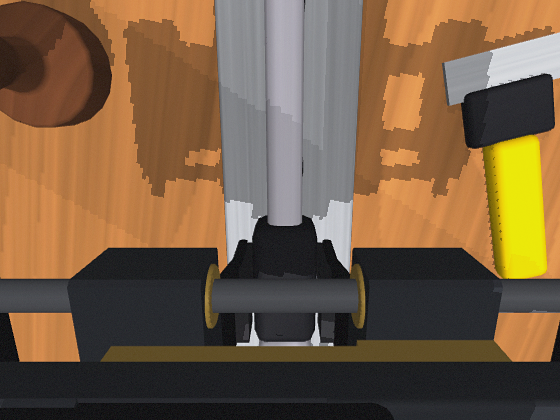

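It's extending nicely: collar's mouth has slid back and the head is still hooked. Going on slowly to the end stop.

Request:
{"name": "arm_command", "arguments": {
  "commands": [
    {"translation": [-0.12,0,0],"dr": [0,0,0],"jaw": 1},
    {"translation": [-0.12,0,0],"dr": [0,0,0],"jaw": 1},
    {"translation": [0,0,0],"dr": [0,0,0],"jaw": 1}
  ]
}}

```text
time_s: 7.27
position: [0.6338, -0.0545, 0.065]
tcp_rot: [[-0.191, 0.982, -0.0], [0.982, 0.191, 0.0], [0.0, -0.0, -1.0]]
force: [-1.0, 3.4, 2.9]
opening: 0.298
```

Request:
{"name": "arm_command", "arguments": {
  "commands": [
    {"translation": [-0.08,0,0],"dr": [0,0,0],"jaw": 1},
    {"translation": [0,0,0],"dr": [0,0,0],"jaw": 1}
  ]
}}

```text
time_s: 7.43
position: [0.6341, -0.0562, 0.065]
tcp_rot: [[-0.191, 0.982, -0.0], [0.982, 0.191, 0.0], [0.0, -0.0, -1.0]]
force: [-0.7, 5.1, 2.6]
opening: 0.294
```

Request:
{"name": "arm_command", "arguments": {
  "commands": [
    {"translation": [-0.06,0,0],"dr": [0,0,0],"jaw": 1},
    {"translation": [0,0,0],"dr": [0,0,0],"jaw": 1}
  ]
}}

```text
time_s: 7.6
position: [0.6344, -0.0577, 0.065]
tcp_rot: [[-0.191, 0.982, -0.0], [0.982, 0.191, 0.0], [0.0, -0.0, -1.0]]
force: [-1.1, 4.9, 3.8]
opening: 0.293
```

Request:
{"name": "arm_command", "arguments": {
  "commands": [
    {"translation": [-0.06,0,0],"dr": [0,0,0],"jaw": 1},
    {"translation": [0,0,0],"dr": [0,0,0],"jaw": 1}
  ]
}}

```text
time_s: 7.77
position: [0.6345, -0.0581, 0.065]
tcp_rot: [[-0.191, 0.982, -0.001], [0.982, 0.191, 0.002], [0.002, -0.0, -1.0]]
force: [-0.3, 7.4, 4.1]
opening: 0.297
```

Request:
{"name": "arm_command", "arguments": {
  "commands": [
    {"translation": [-0.04,0,0],"dr": [0,0,0],"jaw": 1},
    {"translation": [0,0,0],"dr": [0,0,0],"jaw": 1}
  ]
}}

```text
time_s: 7.93
position: [0.6345, -0.0582, 0.065]
tcp_rot: [[-0.191, 0.982, -0.001], [0.982, 0.191, 0.003], [0.004, -0.001, -1.0]]
force: [-0.2, 10.4, 4.8]
opening: 0.295
```

Request:
{"name": "arm_command", "arguments": {
  "commands": [
    {"translation": [-0.04,0,0],"dr": [0,0,0],"jaw": 1},
    {"translation": [0,0,0],"dr": [0,0,0],"jaw": 1}
  ]
}}

```text
time_s: 8.1
position: [0.6345, -0.0583, 0.065]
tcp_rot: [[-0.191, 0.982, -0.002], [0.982, 0.191, 0.005], [0.005, -0.001, -1.0]]
force: [-0.8, 11.3, 4.5]
opening: 0.297
```

Stalled with rising force: the end stop. Ease back 1 mm, then release.

Request:
{"name": "arm_command", "arguments": {
  "commands": [
    {"translation": [0.05,0,0],"dr": [0,0,0],"jaw": 1},
    {"translation": [0,0,0],"dr": [0,0,0],"jaw": 0},
    {"translation": [0,0,0],"dr": [0,0,0],"jaw": 0},
    {"translation": [0,0,0],"dr": [0,0,0],"jaw": 0},
    {"translation": [0,0,0],"dr": [0,0,0],"jaw": 0},
    {"translation": [0,0,0],"dr": [0,0,0],"jaw": 0},
    {"translation": [0,0,0],"dr": [0,0,0],"jaw": 0},
    {"translation": [0,0,0],"dr": [0,0,0],"jaw": 0},
    {"translation": [0,0,0],"dr": [0,0,0],"jaw": 0},
    {"translation": [0,0,0],"dr": [0,0,0],"jaw": 0}
  ]
}}

```text
time_s: 8.93
position: [0.635, -0.0606, 0.065]
tcp_rot: [[-0.191, 0.982, -0.0], [0.982, 0.191, -0.0], [-0.0, -0.0, -1.0]]
force: [0.3, -0.5, -0.5]
opening: 0.897
```

Run:
```python
from h import *
togo([.6345,-.0583,.12])
p,d,P,T,K=cloud('scene');cv2.imwrite('pics/s4.png',cv2.resize(p[150:260,220:440,::-1],None,fx=3.5,fy=3.5,interpolation=cv2.INTER_CUBIC))
p,d,P,T,K=cloud('wrist');cv2.imwrite('pics/w4.png',p[...,::-1])
```

```text
t 8.9333 pos [ 0.635  -0.0606  0.065 ] yawx 101.01 F [ 0.3 -0.5 -0.5] open 0.897
tool units [ 0.09 -0.   -2.2 ]
```

View pics/s4.png

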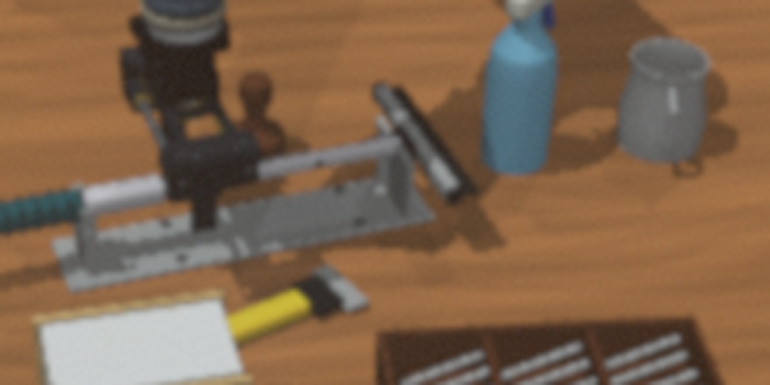

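View pics/w4.png

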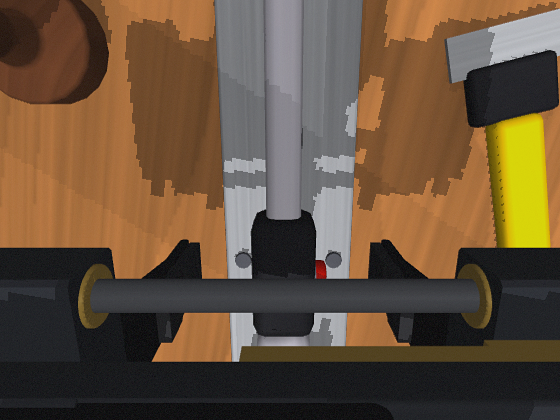

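The red button stands out again at (320,270), about 4.5 mm proud. I'll rise and shift back toward the tube point, and check the extension from above.

Request:
{"name": "arm_command", "arguments": {
  "commands": [
    {"translation": [0,0,-0.7],"dr": [0,0,0],"jaw": 0},
    {"translation": [0,0,-1],"dr": [0,0,0],"jaw": 0},
    {"translation": [0,0,-1],"dr": [0,0,0],"jaw": 0},
    {"translation": [0,0,-1],"dr": [0,0,0],"jaw": 0},
    {"translation": [-0.6,0,-1],"dr": [0,0,0],"jaw": 0},
    {"translation": [-0.7,0,-0.5],"dr": [0,0,0],"jaw": 0},
    {"translation": [0,0,0],"dr": [0,0,0],"jaw": 0},
    {"translation": [0,0,0],"dr": [0,0,0],"jaw": 0}
  ]
}}

```text
time_s: 9.7
position: [0.6416, -0.0929, 0.1958]
tcp_rot: [[-0.19, 0.982, 0.002], [0.982, 0.19, -0.0], [-0.001, 0.002, -1.0]]
force: [-0.4, -0.0, -0.6]
opening: 0.999
```

Run:
```python
from h import *
togo([.6345,-.0583,.12])
p,d,P,T,K=cloud('wrist');cv2.imwrite('pics/w5.png',p[...,::-1]);np.savez('w5.npz',p=p,d=d,P=P,T=T)
g=p[:,284].astype(int).sum(-1);print([(v,int(g[v])) for v in range(60,260,3)])
```

```text
t 9.7 pos [ 0.6416 -0.0929  0.1958] yawx 100.93 F [-0.4 -0.  -0.6] open 0.999
tool units [ 1.42 -0.02  3.03]
[(60, 387), (63, 386), (66, 391), (69, 389), (72, 395), (75, 394), (78, 391), (81, 390), (84, 394), (87, 350), (90, 357), (93, 357), (96, 358), (99, 382), (102, 555), (105, 553), (108, 554), (111, 361), (114, 352), (117, 362), (120, 49), (123, 67), (126, 69), (129, 92), (132, 102), (135, 114), (138, 104), (141, 90), (144, 97), (147, 102), (150, 103), (153, 105), (156, 111), (159, 109), (162, 105), (165, 115), (168, 94), (171, 102), (174, 110), (177, 102), (180, 104), (183, 106), (186, 82), (189, 154), (192, 384), (195, 460), (198, 516), (201, 531), (204, 534), (207, 540), (210, 539), (213, 539), (216, 539), (219, 541), (222, 542), (225, 546), (228, 542), (231, 547), (234, 544), (237, 549), (240, 547), (243, 547), (246, 558), (249, 554), (252, 550), (255, 554), (258, 555)]
```

View pics/w5.png

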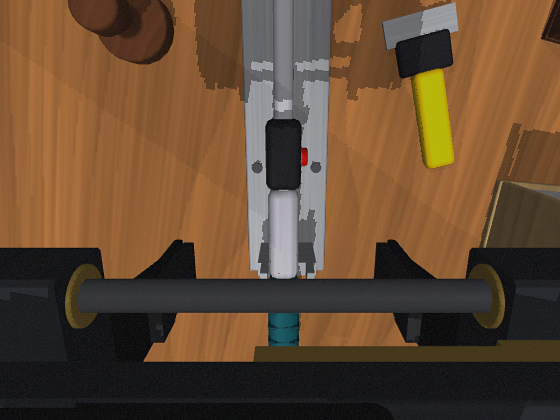

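Run:
```python
from h import *
z=np.load('w5.npz');T=z['T'];K=camera_model('wrist')['intrinsics'];P=z['P']
def ray(u,v,h):
    r=T[:3,:3]@np.array([(u-K[0,2])/K[0,0],(v-K[1,2])/K[1,1],1]);return T[:3,3]+r*(h-T[2,3])/r[2]
e=np.array([-.1886,.9821]);m0=np.array([.606,.0884])
for n,(u,v,h) in dict(mouth=(284,119.5,.077),collarback=(284,189.5,.077),btn=(304,156,.068),left=(266,155,.077),right=(301.5,140,.077)).items():
    q=ray(u,v,h);w=q[:2]-m0;print(n,q.round(4),"s",(w@e*1000).round(1),"lat",(w@[e[1],-e[0]]*1000).round(1))
s=read_state();togo([*(m0-e*(.121+.064)),.065])
```

```text
mouth [ 0.6285 -0.032   0.077 ] s -122.5 lat -0.6
collarback [ 0.6381 -0.0817  0.077 ] s -173.2 lat -0.6
btn [ 0.6483 -0.0557  0.068 ] s -149.5 lat 14.4
left [ 0.6204 -0.059   0.077 ] s -147.5 lat -13.6
right [ 0.6435 -0.0436  0.077 ] s -136.7 lat 11.9
t 9.75 pos [ 0.6405 -0.092   0.1944] yawx 100.97 F [-0.3 -0.9 -0.8] open 1.005
tool units [-0.06  0.01  5.18]
```

Mouth moved back 122.5 mm, about 2 mm of it head slack, so the extension is ≈120 mm and the button is out. Descend and grip the tube ~64 mm behind the mouth.

Request:
{"name": "arm_command", "arguments": {
  "commands": [
    {"translation": [-0.05,0,0.6],"dr": [0,0,0],"jaw": 0},
    {"translation": [0,0,1],"dr": [0,0,0],"jaw": 0},
    {"translation": [0,0,1],"dr": [0,0,0],"jaw": 0},
    {"translation": [0,0,1],"dr": [0,0,0],"jaw": 0},
    {"translation": [0,0,1],"dr": [0,0,0],"jaw": 0},
    {"translation": [0,0,0.6],"dr": [0,0,0],"jaw": 0},
    {"translation": [0,0,0],"dr": [0,0,0],"jaw": 0},
    {"translation": [0,0,0],"dr": [0,0,0],"jaw": 0}
  ]
}}

```text
time_s: 10.42
position: [0.6396, -0.0921, 0.0627]
tcp_rot: [[-0.192, 0.981, -0.005], [0.981, 0.192, 0.002], [0.003, -0.005, -1.0]]
force: [-0.4, -0.2, -0.3]
opening: 0.999
```

Request:
{"name": "arm_command", "arguments": {
  "commands": [
    {"translation": [0,0,0],"dr": [0,0,0],"jaw": 1},
    {"translation": [0,0,0],"dr": [0,0,0],"jaw": 1},
    {"translation": [0,0,0],"dr": [0,0,0],"jaw": 1},
    {"translation": [0,0,0],"dr": [0,0,0],"jaw": 1},
    {"translation": [0,0,0],"dr": [0,0,0],"jaw": 1},
    {"translation": [0,0,0],"dr": [0,0,0],"jaw": 1},
    {"translation": [0,0,0],"dr": [0,0,0],"jaw": 1},
    {"translation": [0,0,0],"dr": [0,0,0],"jaw": 1},
    {"translation": [0,0,0],"dr": [0,0,0],"jaw": 1},
    {"translation": [0,0,0],"dr": [0,0,0],"jaw": 1},
    {"translation": [0,0,0],"dr": [0,0,0],"jaw": 1},
    {"translation": [0,0,0],"dr": [0,0,0],"jaw": 1}
  ]
}}

```text
time_s: 11.42
position: [0.6412, -0.0935, 0.0649]
tcp_rot: [[-0.191, 0.982, -0.001], [0.982, 0.191, 0.0], [0.0, -0.001, -1.0]]
force: [-1.0, 0.5, 0.6]
opening: 0.291
```

Request:
{"name": "arm_command", "arguments": {
  "commands": [
    {"translation": [0.06,0,0],"dr": [0,0,0],"jaw": 1},
    {"translation": [0.06,0,0],"dr": [0,0,0],"jaw": 1},
    {"translation": [0,0,0],"dr": [0,0,0],"jaw": 1},
    {"translation": [0,0,-0.1],"dr": [0,0,0],"jaw": 1},
    {"translation": [0,0,-0.1],"dr": [0,0,0],"jaw": 1},
    {"translation": [0,0,-0.1],"dr": [0,0,0],"jaw": 1},
    {"translation": [0,0,-0.1],"dr": [0,0,0],"jaw": 1},
    {"translation": [0,0,0],"dr": [0,0,0],"jaw": 1}
  ]
}}

```text
time_s: 12.08
position: [0.6411, -0.0905, 0.0755]
tcp_rot: [[-0.191, 0.982, 0.001], [0.982, 0.191, -0.0], [-0.0, 0.001, -1.0]]
force: [1.0, -0.4, -3.8]
opening: 0.295
```

Run:
```python
from h import *
togo([.64,-.09,.2])
p,d,P,T,K=cloud('scene');cv2.imwrite('pics/s6.png',cv2.resize(p[150:260,220:440,::-1],None,fx=3.5,fy=3.5,interpolation=cv2.INTER_CUBIC))
togo([.64,-.09,.2])
```

```text
t 12.0833 pos [ 0.6411 -0.0905  0.0755] yawx 101.02 F [ 1.  -0.4 -3.8] open 0.295
tool units [ 0.03 -0.04 -4.98]
t 12.1333 pos [ 0.6411 -0.0905  0.0753] yawx 101.02 F [-0.1  0.1 -3.8] open 0.294
tool units [ 0.03 -0.04 -4.99]
```

View pics/s6.png

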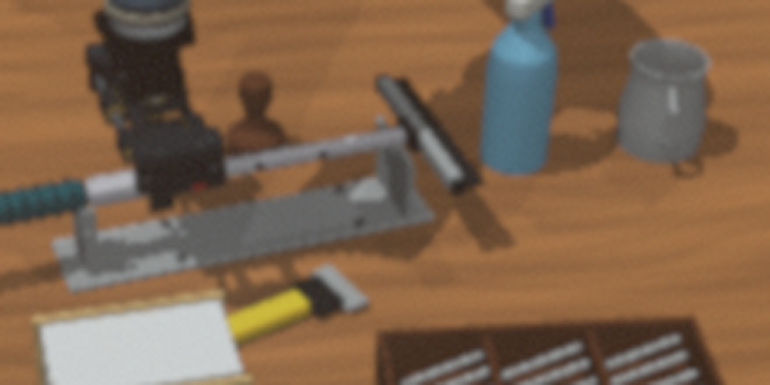

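Force equals the weight (3.8 N), so it's off the holder. Lift on.

Request:
{"name": "arm_command", "arguments": {
  "commands": [
    {"translation": [0,0,-0.2],"dr": [0,0,0],"jaw": 1},
    {"translation": [0,0,-0.4],"dr": [0,0,0],"jaw": 1},
    {"translation": [0,0,-0.4],"dr": [0,0,0],"jaw": 1},
    {"translation": [0,0,-0.4],"dr": [0,0,0],"jaw": 1},
    {"translation": [0,0,-0.4],"dr": [0,0,0],"jaw": 1},
    {"translation": [0,0,-0.4],"dr": [0,0,0],"jaw": 1},
    {"translation": [0,0,-0.4],"dr": [0,0,0],"jaw": 1},
    {"translation": [0,0,-0.4],"dr": [0,0,0],"jaw": 1},
    {"translation": [0,0,-0.4],"dr": [0,0,0],"jaw": 1},
    {"translation": [0,0,-0.4],"dr": [0,0,0],"jaw": 1},
    {"translation": [0,0,-0.2],"dr": [0,0,0],"jaw": 1},
    {"translation": [0,0,0],"dr": [0,0,0],"jaw": 1}
  ]
}}

```text
time_s: 13.13
position: [0.6419, -0.0908, 0.1768]
tcp_rot: [[-0.191, 0.982, 0.003], [0.982, 0.191, -0.001], [-0.002, 0.003, -1.0]]
force: [-0.2, -0.2, -4.2]
opening: 0.293
```

Request:
{"name": "arm_command", "arguments": {
  "commands": [
    {"translation": [0,0,0],"dr": [0,0,0],"jaw": 1},
    {"translation": [0,0,0],"dr": [0,0,0],"jaw": 1},
    {"translation": [0,0,0],"dr": [0,0,0],"jaw": 1},
    {"translation": [0,0,0],"dr": [0,0,0],"jaw": 1}
  ]
}}

```text
time_s: 13.47
position: [0.6405, -0.0904, 0.1742]
tcp_rot: [[-0.191, 0.982, -0.002], [0.982, 0.191, 0.0], [0.001, -0.001, -1.0]]
force: [0.3, 0.5, -5.1]
opening: 0.295
```

Run:
```python
from h import *
togo([.64,-.09,.2])
p,d,P,T,K=cloud('scene');cv2.imwrite('pics/s7.png',cv2.resize(p[130:260,200:440,::-1],None,fx=3.2,fy=3.2,interpolation=cv2.INTER_CUBIC))
p,d,P,T,K=cloud('wrist');cv2.imwrite('pics/w7.png',p[...,::-1])
# heights along shaft/head/collar from wrist depth
for v in range(20,260,20):print(v,P[v,275:292].mean(0).round(3),end=' ')
q,d,P,T,K=cloud('side');Z=P.reshape(-1,3);e=np.array([-.1886,.9821]);w=Z[:,:2]-[.606,.0884];S=w@e;L=w@[e[1],-e[0]]
print()
for a in np.arange(-.40,.12,.02):
    k=(S>a)&(S<a+.02)&(abs(L)<.02)&(Z[:,2]>.1)&(Z[:,2]<.25)
    if k.sum():print(round(a,2),k.sum(),np.percentile(Z[k,2],90).round(3),end=' | ')
togo([.64,-.09,.2])
```

```text
t 13.4667 pos [ 0.6405 -0.0904  0.1742] yawx 101.01 F [ 0.3  0.5 -5.1] open 0.295
tool units [ 0.02 -0.02 -1.03]
20 [0.62  0.008 0.182] 40 [0.621 0.002 0.182] 60 [ 0.622 -0.004  0.183] 80 [ 0.624 -0.011  0.19 ] 100 [ 0.625 -0.017  0.183] 120 [ 0.626 -0.024  0.182] 140 [ 0.627 -0.031  0.187] 160 [ 0.629 -0.038  0.187] 180 [ 0.63  -0.045  0.188] 200 [ 0.632 -0.053  0.188] 220 [ 0.633 -0.06   0.187] 240 [ 0.635 -0.068  0.188] 
-0.4 61 0.184 | -0.38 77 0.187 | -0.36 71 0.187 | -0.34 69 0.187 | -0.32 66 0.187 | -0.3 64 0.187 | -0.28 59 0.186 | -0.26 50 0.186 | -0.24 57 0.205 | -0.22 108 0.246 | -0.2 105 0.203 | -0.18 13 0.21 | -0.16 3 0.179 | -0.06 11 0.183 | -0.04 22 0.18 | -0.02 24 0.18 | 0.0 19 0.181 | 0.02 25 0.181 | 0.04 57 0.181 | 0.06 38 0.182 | 0.08 21 0.177 | t 13.6167 pos [ 0.6407 -0.0905  0.1745] yawx 101.02 F [-0.7  0.5 -4.8] open 0.3
tool units [ 0.03 -0.03 -1.02]
```

View pics/s7.png

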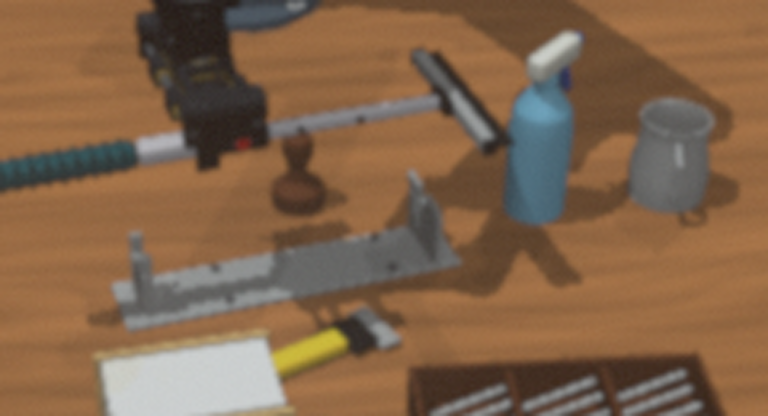

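View pics/w7.png

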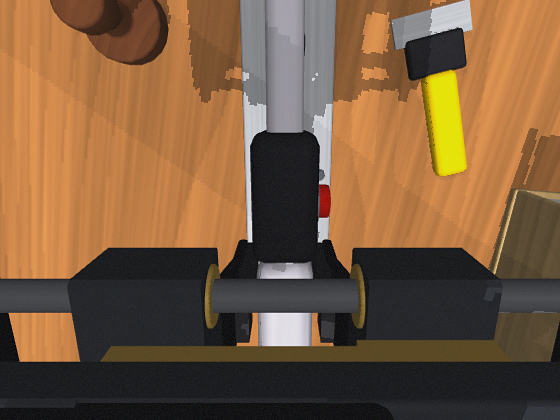

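Level at z ≈ 0.174, button out at (324,200), off the holder, bystanders unmoved.

```bash
python3 -c "
from h import *
hand_in();togo([.64,-.09,.2])"
```

```text
the job is handed in; nothing more can be done
the job is handed in; nothing more can be done
```

The squeegee is extended to the second stop, locked, and held level above the holder. I handed the job in at about 13.6 s. The hand-in gives no verdict.

**What I did:**
- I gripped the handle over the red button; the jaws closed to about 26 mm, so the button was pressed flush.
- I pulled until the handle stalled at the end stop, where the force rose to about 11 N, then eased back and let go, and the button came out.
- I then took the bare tube about 64 mm behind the mouth, eased it 3 mm towards the blade, and lifted it straight up about 110 mm.

**What the last checks showed:**
- **Extension:** before the lift, the mouth had moved back 122.5 mm. I put about 2 mm of that down to head slack, giving roughly 120 mm. I did not measure the extension again after the lift.
- **Button:** it stood out in the wrist picture, including after the lift.
- **Height and level:** the handle was at about 174 mm with the top level along its length to within a few millimetres. The blade was at about the same height.
- **Clearance:** it was visibly off the holder. My estimate of the gap to the spray bottle is about 40 mm.
- **Force:** the wrist showed 3.8 to 5.1 N, against about 3.2 N for the stated mass. The last readings were the highest, and I put this down to sensor noise. Sideways force was about zero.
- **Other things on the counter:** the spray, jug, tamper and scraper looked unmoved in the last pictures. The mug and sugar jar were not in those cropped pictures, but the arm never went near them.

None of these checks failed.

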